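# Click the bolt tray's divider into place and sort two bolts by length

## Task

First turn the knob of the bolt tray clockwise, click by click, until its nose points at the lug and the pawl has caught that tooth with the knob let go, so that the divider leaves one compartment just longer than the long bolt and one just longer than the short bolt. Then gently lay each bolt flat in the compartment that matches its length, and do not disturb the other things on the bench.

Things in the scene. Friction and masses are not known exactly. Their poses are not given: they have to be found in the camera images.
- tray: Bolt tray: open metal tray fixed to the bench, ratchet on its -x (near) side. Origin on the bench under the tray's middle; y along it, z up. Inside 282 mm long (y -141 to +141 mm), 80 mm wide (x -40 to +40 mm); floor 6 mm and top of its 5 mm walls 23 mm above the bench. A sliding divider splits it in two compartments.
- lug (a point): Top of a fixed square steel lug, 8 mm across and 43 mm tall, beside the toothed wheel, in the tray's frame at x = -158 mm, y = 0. The wheel's upright axis is at x = -100 mm, y = 0; wheel 89 mm across, its top face 42 mm above the bench.
- knob (a joint): Angle (rad) of the 12-tooth wheel with its knob, growing clockwise from above; a tooth every 0.524: the pawl drops in behind tooth n as the angle passes 0.524 n. Friction (0.05 N m) holds the knob where it is let go; the pawl stops it turning back past the last tooth. Starts between 0 and 1.45; end stop 3.35. At tooth 4 (2.094) the nose points at the lug: stop 0.05 to 0.1 beyond.
- knob_grip (a point): Middle of the knob's black grip bar, on the wheel's axis, 64 mm above the bench. Bar 60 mm long, 18 mm thick, 40 mm high (44 to 84 mm above the bench), under it the wheel's top face. x along the bar toward its pointed nose (30 to 37 mm out), z up; it turns with the wheel. It may be let go and regrasped: friction and the pawl hold it.
- divider (a joint): Travel of the divider (m) along the tray's -y, pulled by the wheel through a rack: 16 mm a tooth, 0.064 at tooth 4. Only at tooth 4 can both bolts lie flat.
- divider_top (a point): Middle of the divider's top edge; a steel plate 6 mm thick across the tray, top 35 mm above the bench. Compartment on its +y side: 99 mm long at tooth 0, +16 mm a tooth; on its -y side: 177 mm, -16 mm a tooth. At tooth 4 in the tray's frame: divider at y = -25 mm; +y compartment 163 mm long, middle at y = +59.5 mm; -y compartment 113 mm long, middle at y = -84.5 mm.
- pawl (a joint): Angle (rad) of the sprung pawl arm beside the wheel: near 0 when dropped in behind a tooth, about 0.13 when riding over a tooth's tip. It is no higher than the wheel's top (its pivot pin about as high) and needs no touching.
- long_bolt_mid (a point): Middle of the long steel bolt, 150 mm overall, lying on the bench: shank 16 mm across; a hex head (11 mm thick) and, flush with the other end, a nut (13 mm thick), both 28 mm across flats, so its axis lies 14 mm above what it rests on. x along the bolt, z up. About 0.36 kg.
- short_bolt_mid (a point): Middle of the short steel bolt, 100 mm overall, of the same thickness (shank 16 mm, head and nut 28 mm across flats, axis 14 mm above its support). x along the bolt, z up. About 0.28 kg.
- long_bolt: The long bolt itself (same bolt; origin on its underside below the middle).
- short_bolt: The short bolt itself (same bolt; origin on its underside below the middle).
- offcut_a: Bystander: light wood offcut, a bar 80 x 30 x 20 mm, lying flat close beside the long bolt (its near long side some 50 to 70 mm from the bolt's axis); origin at the centre of its underside, x along it.
- offcut_b: Bystander: darker wood offcut, a bar 80 x 30 x 20 mm, lying flat close beside the short bolt (its near long side some 50 to 70 mm from the bolt's axis); origin at the centre of its underside, x along it.
- glue: Bystander: glue bottle standing upright, 60 mm across and 170 mm tall; origin at the centre of its base.
- can: Bystander: metal can standing upright, 72 mm across and 110 mm tall; origin at the centre of its base.
- tape: Bystander: tape measure, 70 x 35 mm in plan and 62 mm tall; origin at the centre of its underside.
- screwdriver: Bystander: screwdriver 190 mm long, lying flat (about 30 mm high); origin under its middle, x along it.
- hammer: Bystander: hammer 280 mm long, lying flat; origin under its middle, x along it.
- brush: Bystander: brush 200 mm long, lying flat; origin under its middle, x along it.
Not all that is in view belongs to the job. Leave any orange look-alike of the long_bolt alone. What is shaped like the short_bolt but blue is not meant.

How it is judged:
By the outcome, as a careful person would: the job done as asked, in the order asked, and still so for the second after the job is handed in, with the robot touching nothing.
It also fails if it takes over 72 s, if anything falls off the work surface, if the arm or the gripper's body presses on something with over 40 N, if the wrist force passes 120 N, or if a joint passes its speed limit or range.

## Robot

A 7-joint arm with a two-finger parallel gripper is mounted at the origin on the work surface. World frame = base frame: x ahead of the robot, y to its left, z up, the work surface at z = 0. Lengths are in m, angles in degrees, forces in N, time in s.
With the tool pointing down it reaches from about 0.425 to 0.875 m from the base axis. Payload 4.7 kg.
Tool frame: the origin (TCP) lies on the centre line of the jaws, within the pads' length; the fingertips stand 11 mm ahead of it and the grasp point (between the pads) lies 8 mm behind it; z points along the fingers, y is the direction in which the jaws open and shut (so a half turn about z gives the same grasp; the last joint's range is limited). The gripper opens to 87 mm and grips with 3 to 60 N. Pads are 19 mm wide; open, the fingers measure 117 mm over their backs; the gripper's body (75 mm by 190 mm) begins 51 mm behind the grasp point.
Start: joints at [-65.483, 18.392, -4.016, 83.108, 1.295, 78.541, -3.26], TCP at [0.261, 0.595, 0.234] pointing down, gripper open.
Joint ranges: [-163.93, 163.93], [-17.29, 119.83], [-79.2, 71.16], [3.27, 140.29], [-89.18, 269.18], [5.43, 117.66], [-154.24, 154.24]. Speed limits (degrees/s): [147.25, 147.25, 180, 180, 180, 180, 180].

## Interface

Orientations are given as [roll, pitch, yaw] about the fixed x, y, z axes, in that order (R = Rz(yaw) Ry(pitch) Rx(roll)).
In Python, from cell import env gives the robot as it stands.
- The arm moves only by the tool servo_tool, never from a script. Its argument "moves" is text: rows parted by semicolons, each of 7 numbers parted by spaces: the shift along the tool's x, y, z as a fraction of full scale, then the turn, a rotation vector about the tool's x, y, z as a fraction of full scale, then the gripper's target within -1 to 1 (shut at 1, half-way at 0, fully open at -1). A call has 1 to 20 rows; each row shifts and turns the pose as measured when the row begins, along the tool's axes as they then stand; what a row does not reach is not made up. Full scale, the value 1, is 1000 mm for a shift and 0.5 rad for a turn. A row lasts 1/12 s, in which the tool goes at most 41.7 mm and 7.16 degrees, less where a joint would pass 70% of its speed; a pose out of reach is approached as far as the arm can. A call with a number of a shift or a turn outside -1 to 1 is refused whole. A call with a gripper value outside its range is refused whole. The fingers move at their own pace and stop on an object; "squeeze" is the grip in N (left out, the last holds). Time passes only in rows, so rows that do not move let the fingers close. It gives the time, the measured TCP pose, the force and the opening at its end, in the units of the state.
- env.get_obs(): the state, without advancing time (a new reading comes with each control period).
- env.read_camera(name): name is "scene" or "side" or "wrist"; returns a dict with "img" (400x640x3 uint8, red, green, blue), "range_z" (400x640 float32, m along the optical axis (not along the pixel's ray), 0 where there is no reading), "mtx" (3x3 intrinsics, pixels), "T" (4x4, takes a point from camera to world coordinates); the wrist camera has in their place "hand_eye" (4x4, takes a point from camera to tool coordinates, whose origin is the TCP and whose axes are the flange's). Camera axes: x right, y up, looking along -z (the intrinsics and any distortion apply to the point x, -y, -z); pixel columns grow to the right and rows downward; lengths in m; the calibration is good to about 2 mm. A picture is of the moment at which its call begins: read the wrist's pose just before it.
- env.sign_off(): hands the job in, once; it reports no verdict.
The state is a dict: "time_s": time; "qpos": joint angles; "joint_velocities": joint speeds; "effort": joint torques, N m; "tool_pos": TCP position; "tool_rot": TCP orientation; "force": force on the tool from outside, world axes, zero at the start; "wrist_torque": the same for the moment, N m; "grip_width": finger opening in m.
Only numpy, scipy, OpenCV 4.12 (cv2) and the standard library are available. Lean on these libraries where they do the work, as an engineer would, in place of code of your own. Each camera call takes 0.05 s, during which the arm holds its last target.

## Working session

There is one attempt and no reset: what is moved stays moved. The work goes in short steps, Python scripts to look and compute and a tool call to move; the robot and the scene stay as the last step left them, time stands still between calls to the robot, and variables do not carry over. Pictures are saved under pics/ and viewed, and the job is handed in when it is done.

Besides the shell and the picture viewer there is one more tool, called as name(argument=value, ...) on one line, values as JSON. servo_tool: Moves the arm, as the interface text tells. Its arguments: {"type":"object","properties":{"moves":{"type":"string"},"squeeze":{"type":"number"}},"required":["moves"]}

```bash
ls; mkdir -p pics; cat > h.py <<'E'
import numpy as np, cv2
from cell import env
def save(n,img): cv2.imwrite('pics/'+n+'.png',cv2.cvtColor(np.ascontiguousarray(img),cv2.COLOR_RGB2BGR))
E
python3 - <<'E'
from h import *
print(env.get_obs())
for n in ["scene","side","wrist"]:
    c=env.read_camera(n); save(n+'0',c['img']); np.savez('pics/'+n+'0.npz',**{k:v for k,v in c.items()})
    print(n,c['mtx'],c.get('T',c.get('hand_eye')),[k for k in c])
E
```

```text
pics
{'time_s': 0.0, 'qpos': array([-65.48184051,  18.44026892,  -4.01524172,  83.1745325 ,
         1.29657322,  78.54019013,  -3.26294149]), 'joint_velocities': array([-0.04355857, -0.00621894,  0.03950204,  0.01259474, -0.12856837,
        0.04061399, -0.04386353]), 'effort': array([ 1.72195028e-04, -4.91299224e+01, -4.04132176e-01, -3.12523448e+01,
       -6.39791088e-02,  4.38865414e-02,  1.67108765e-04]), 'tool_pos': array([0.2612184 , 0.59462646, 0.23245099]), 'tool_rot': array([-1.79890337e+02,  7.32895220e-03,  1.56288687e+02]), 'force': array([ 0.48654712,  0.27261297, -0.64674334]), 'wrist_torque': array([0.04206579, 0.03863382, 0.0009562 ]), 'grip_width': 0.08725852424941508}
scene [[374.00524206   0.         323.86492901]
 [  0.         374.00524206 201.59813925]
 [  0.           0.           1.        ]] [[ 0.70295014 -0.45302745  0.54829484  1.03248038]
 [ 0.71123748  0.44940873 -0.54053034 -0.5736184 ]
 [-0.00153341  0.76993371  0.63812203  0.77145775]
 [ 0.          0.          0.          1.        ]] ['img', 'range_z', 'mtx', 'T']
side [[446.47862081   0.         314.70707433]
 [  0.         446.47862081 209.38896476]
 [  0.           0.           1.        ]] [[-0.70870745  0.49001978 -0.50755725 -0.40225828]
 [-0.70544027 -0.48264864  0.51904174  0.83911717]
 [ 0.0093689   0.72590007  0.68773637  1.18707118]
 [ 0.          0.          0.          1.        ]] ['img', 'range_z', 'mtx', 'T']
wrist [[360.23784394   0.         318.68466642]
 [  0.         360.23784394 200.37314874]
 [  0.           0.           1.        ]] [[ 2.86174268e-04  9.61327062e-01  2.75409147e-01  7.57595137e-02]
 [ 9.99999952e-01 -3.08625227e-04  3.81814791e-05 -1.47807066e-03]
 [ 1.21703100e-04  2.75409122e-01 -9.61327104e-01 -1.51347502e-01]
 [ 0.00000000e+00  0.00000000e+00  0.00000000e+00  1.00000000e+00]] ['img', 'range_z', 'mtx', 'hand_eye']
```

View pics/scene0.png

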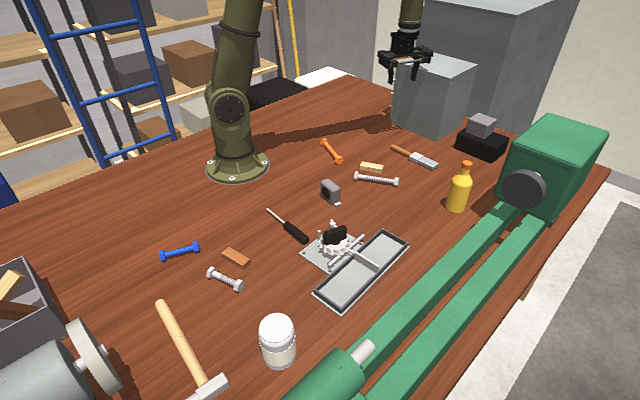

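View pics/side0.png

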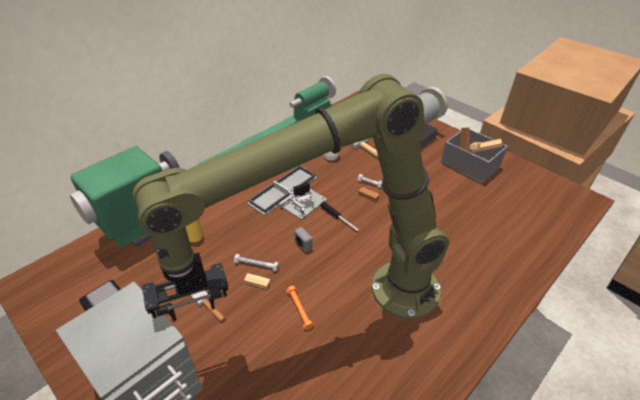

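View pics/wrist0.png

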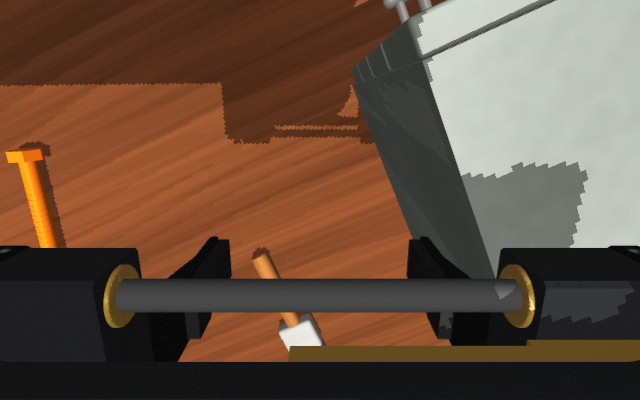

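Scene picture: steel long bolt at about (377,180), orange look-alike at (332,151), steel short bolt at (225,279), blue look-alike at (180,251), knob at (335,235) and tray around (362,272). I choose the two grey steel bolts and check them in close crops.

```bash
python3 - <<'E'
import numpy as np,cv2
c=np.load('pics/scene0.npz'); im=c['img'][:,:,::-1]
a=cv2.resize(im[210:320,290:420],None,fx=4.5,fy=4.5,interpolation=cv2.INTER_CUBIC)
b=cv2.resize(im[155:205,330:420],(400,222),interpolation=cv2.INTER_CUBIC)
d=cv2.resize(im[235:300,150:267],(400,222),interpolation=cv2.INTER_CUBIC)
cv2.imwrite('pics/tray.png',a); cv2.imwrite('pics/bolts.png',np.hstack([b,d]))
E
```

```text
(no output)
```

View pics/tray.png

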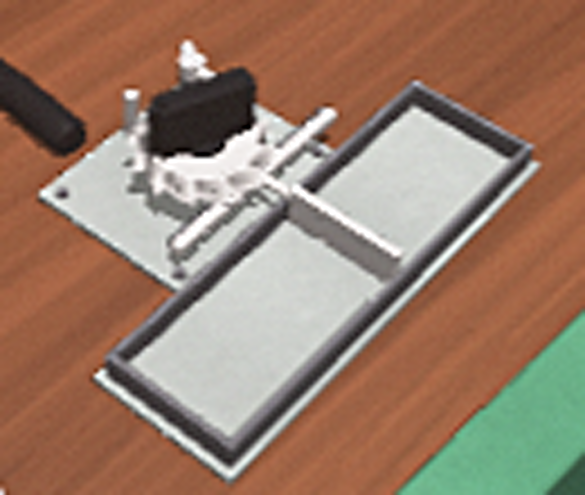

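View pics/bolts.png

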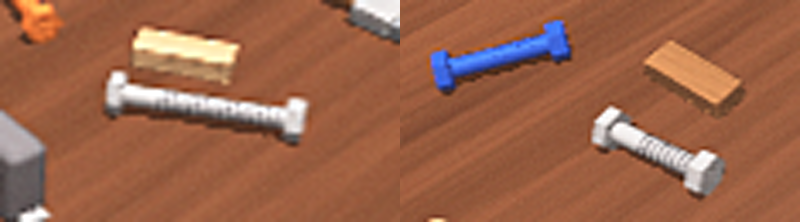

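```bash
cat >> h.py <<'E'
def cloud(c,T):
    z=c['range_z'];m=c['mtx'];v,u=np.mgrid[0:400,0:640]
    x=(u-m[0,2])/m[0,0]*z;y=(v-m[1,2])/m[1,1]*z
    P=np.stack([x,-y,-z],-1)
    return P@T[:3,:3].T+T[:3,3]
E
python3 - <<'E'
from h import *
for n in ['scene','side']:
    c=np.load(f'pics/{n}0.npz');W=cloud(c,c['T']);z=c['range_z']
    ok=z>0
    im=c['img'].astype(int); hsv=cv2.cvtColor(c['img'],cv2.COLOR_RGB2HSV)
    grey=((hsv[:,:,1]<60)|(hsv[:,:,2]<50))&ok&(W[:,:,2]>0.004)&(W[:,:,2]<0.12)&(abs(W[:,:,1])<.6)&(W[:,:,0]>.2)&(W[:,:,0]<1)
    k,l,s,ce=cv2.connectedComponentsWithStats(grey.astype(np.uint8))
    for i in range(1,k):
        if s[i,4]>40:
            P=W[l==i]; print(n,ce[i].round(),s[i,4],P.mean(0).round(3),P.min(0).round(3),P.max(0).round(3))
E
```

```text
scene [423. 161.] 257 [0.471 0.487 0.016] [0.417 0.468 0.004] [0.52  0.515 0.024]
scene [376. 178.] 232 [0.422 0.275 0.02 ] [0.349 0.229 0.004] [0.492 0.322 0.031]
scene [330. 192.] 389 [0.384 0.093 0.042] [0.342 0.08  0.005] [0.418 0.122 0.066]
scene [292. 230.] 271 [ 0.413 -0.092  0.02 ] [ 0.278 -0.103  0.004] [ 0.47  -0.078  0.029]
scene [350. 264.] 5151 [ 0.614 -0.062  0.017] [ 0.475 -0.199  0.004] [0.701 0.106 0.087]
scene [225. 279.] 329 [ 0.428 -0.329  0.021] [ 0.373 -0.356  0.005] [ 0.475 -0.299  0.03 ]
scene [277. 341.] 1733 [ 0.685 -0.362  0.084] [ 0.639 -0.391  0.004] [ 0.708 -0.321  0.114]
scene [210. 388.] 581 [ 0.64  -0.5    0.023] [ 0.623 -0.545  0.004] [ 0.653 -0.466  0.03 ]
side [330. 156.] 87 [ 0.651 -0.33   0.022] [ 0.633 -0.361  0.005] [ 0.682 -0.314  0.051]
side [292. 195.] 2060 [ 0.579 -0.037  0.02 ] [ 0.279 -0.196  0.004] [0.698 0.111 0.089]
side [369. 181.] 112 [ 0.424 -0.32   0.02 ] [ 0.371 -0.349  0.005] [ 0.469 -0.295  0.036]
side [303. 239.] 281 [0.362 0.113 0.048] [0.334 0.089 0.005] [0.405 0.128 0.067]
side [141. 239.] 129 [0.785 0.504 0.017] [0.774 0.474 0.004] [0.808 0.535 0.028]
side [255. 262.] 249 [0.417 0.284 0.02 ] [0.347 0.23  0.006] [0.484 0.331 0.033]
side [198. 294.] 67 [0.442 0.496 0.02 ] [0.424 0.475 0.012] [0.46  0.516 0.026]
```

```bash
cat >> h.py <<'E'
def pix2plane(c,T,px,zp):
    m=c['mtx'];d=np.array([(px[0]-m[0,2])/m[0,0],-(px[1]-m[1,2])/m[1,1],-1.])
    d=T[:3,:3]@d;o=T[:3,3];return o+d*(zp-o[2])/d[2]
def rect(P):
    r=cv2.minAreaRect((P[:,:2]*1000).astype(np.float32)); return r
E
python3 - <<'E'
from h import *
for n in ['scene','side']:
    c=np.load(f'pics/{n}0.npz');W=cloud(c,c['T']);z=c['range_z']
    X,Y,Z=W[...,0],W[...,1],W[...,2]
    v=c['img'].max(2); hsv=cv2.cvtColor(c['img'],cv2.COLOR_RGB2HSV)
    reg=(X>.46)&(X<.72)&(Y>-.22)&(Y<.13)
    w=reg&(Z>.019)&(Z<.026)&(v<130)&(hsv[...,1]<80)&((X>.55))
    k,l,s,ce=cv2.connectedComponentsWithStats(w.astype(np.uint8),connectivity=8)
    i=1+np.argmax(s[1:,4]);print(n,'wall',s[i],rect(W[w]),rect(W[l==i]))
    P=W[reg&(Z>.078)&(Z<.089)];print('knobtop',len(P),P.mean(0),rect(P))
    P=W[reg&(Z>.046)&(Z<.089)&(v<60)];print('knob',len(P),P.mean(0),rect(P))
    P=W[reg&(Z>.031)&(Z<.038)&(X>.6)];print('div',len(P),P.mean(0),rect(P))
    # bolts
    for nm,(a,b,e,f) in dict(long=(.33,.5,.22,.34),short=(.36,.49,-.37,-.285)).items():
        q=(X>a)&(X<b)&(Y>e)&(Y<f)&(Z>.006)&(Z<.04)&(hsv[...,1]<60)
        P=W[q]; print(nm,len(P),rect(P)); P=P[P[:,2]>.017]
        print(' hi',rect(P))
E
```

```text
scene wall [314 229  94  81 261] ((628.5631713867188, -48.42820739746094), (120.60807037353516, 291.0861511230469), 3.6009955406188965) ((644.257080078125, -47.431732177734375), (89.35310363769531, 291.00677490234375), 3.517880439758301)
knobtop 140 [ 0.54489771 -0.05471966  0.08311465] ((543.8239135742188, -54.13389587402344), (67.00163269042969, 18.430482864379883), 69.04170989990234)
knob 314 [ 0.54805553 -0.05756962  0.06993124] ((546.1168823242188, -56.034305572509766), (65.09654235839844, 19.89264678955078), 69.2441177368164)
div 76 [ 0.6444527 -0.0357251  0.03424  ] ((641.9907836914062, -34.82190704345703), (77.69832611083984, 9.0181884765625), 3.0443694591522217)
long 256 ((401.9294128417969, 308.4690246582031), (148.86058044433594, 102.5630111694336), 30.839797973632812)
 hi ((401.9294128417969, 308.4690246582031), (148.86058044433594, 102.5630111694336), 30.839797973632812)
short 325 ((424.3089599609375, -328.5295715332031), (101.38946533203125, 30.525299072265625), 17.901752471923828)
 hi ((424.38812255859375, -328.68572998046875), (101.43590545654297, 28.486406326293945),
[... 435 characters left out ...]
37025  0.07093476] ((539.0673828125, -46.242374420166016), (64.02645111083984, 19.072185516357422), 75.59819793701172)
div 18 [ 0.64106887 -0.03154617  0.03471254] ((640.2460327148438, -33.19459915161133), (71.78992462158203, 10.015429496765137), 2.6900453567504883)
long 248 ((418.6585998535156, 281.3642578125), (151.51300048828125, 32.42460250854492), 30.102413177490234)
 hi ((417.7344055175781, 281.5065612792969), (150.43321228027344, 27.88858413696289), 28.790620803833008)
short 111 ((423.0574645996094, -322.7965087890625), (99.50537872314453, 29.509628295898438), 19.734270095825195)
 hi ((423.0574645996094, -322.7965087890625), (99.50537872314453, 29.509628295898438), 19.734270095825195)
```

servo_tool(moves="-0.012 -0.012 -0.004 0 0 0 -1;-0.025 -0.024 -0.004 0 0 0 -1;-0.025 -0.024 -0.004 0 0 0 -1;-0.025 -0.024 -0.004 0 0 0 -1;-0.025 -0.024 -0.004 0 0 0 -1;-0.025 -0.024 -0.004 0 0 0 -1;-0.025 -0.024 -0.004 0 0 0 -1;-0.025 -0.024 -0.004 0 0 0 -1;-0.025 -0.024 -0.004 0 0 0 -1;-0.025 -0.024 -0.004 0 0 0 -1;-0.025 -0.024 -0.004 0 0 0 -1;-0.025 -0.024 -0.004 0 0 0 -1;-0.025 -0.024 -0.004 0 0 0 -1;-0.025 -0.024 -0.004 0 0 0 -1;-0.025 -0.024 -0.004 0 0 0 -1;-0.025 -0.024 -0.004 0 0 0 -1;-0.025 -0.024 -0.004 0 0 0 -1;-0.025 -0.024 -0.004 0 0 0 -1;-0.025 -0.024 -0.004 0 0 0 -1;-0.02 -0.02 -0.002 0 0 0 -1")

```text
time_s: 1.82
tool_pos: [0.5221, -0.047, 0.3071]
tool_rot: [-179.7, -0.4, 157.2]
force: [1.5, 0.1, 0.2]
grip_width: 0.0871
```

servo_tool(moves="0 0 0 0 0 0.25 -1;0 0 0 0 0 0.25 -1;0 0 0 0 0 0.25 -1;0 0 0 0 0 0.25 -1;0 0 0 0 0 0.25 -1;0 0 0 0 0 0.25 -1;0 0 0 0 0 0.25 -1;0 0 0 0 0 0.25 -1;0 0 0 0 0 0.25 -1;0 0 0 0 0 0.25 -1;0 0 0 0 0 0.25 -1;0 0 0 0 0 0.25 -1;0 0 0 0 0 0.25 -1;0 0 0 0 0 0.25 -1;0 0 0 0 0 0.25 -1;0 0 0 0 0 0.25 -1;0 0 0 0 0 0.25 -1;0 0 0 0 0 0.25 -1;0 0 0 0 0 0.25 -1;0 0 0 0 0 0.2 -1")

```text
time_s: 3.48
tool_pos: [0.5193, -0.0594, 0.3024]
tool_rot: [179.9, 1.0, 14.8]
force: [-0.7, 0.0, -0.8]
grip_width: 0.0873
```

```bash
cat >> h.py <<'E'
from scipy.spatial.transform import Rotation as Ro
def wrist(name):
    o=env.get_obs();c=env.read_camera('wrist')
    A=np.eye(4);A[:3,:3]=Ro.from_euler('xyz',o['tool_rot'],degrees=True).as_matrix();A[:3,3]=o['tool_pos']
    T=A@c['hand_eye'];save(name,c['img']);np.savez(f'pics/{name}.npz',T=T,**{k:v for k,v in c.items()})
    print(o['time_s'],o['tool_pos'].round(4),o['tool_rot'].round(2),o['force'].round(1),o['qpos'].round(1))
    return c,T
E
python3 - <<'E'
from h import *
wrist('w1')
E
```

```text
3.4833 [ 0.5193 -0.0594  0.3024] [179.87   1.02  14.84] [-0.7  0.  -0.8] [-29.8   1.4  34.   95.3  -0.3  84.5 -70.9]
```

View pics/w1.png

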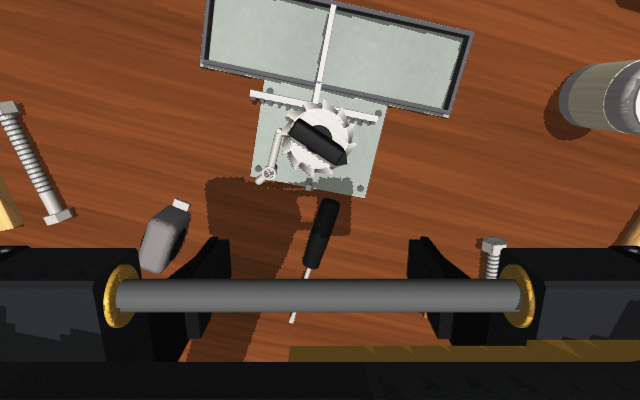

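```bash
python3 - <<'E'
from h import *
c=np.load('pics/w1.npz');W=cloud(c,c['T']);X,Y,Z=W[...,0],W[...,1],W[...,2]
v=c['img'].max(2); hsv=cv2.cvtColor(c['img'],cv2.COLOR_RGB2HSV)
bench=(hsv[...,1]>120)&(c['range_z']>0)&(v>90); print('bench z',np.median(Z[bench]))
reg=(X>.46)&(X<.75)&(Y>-.22)&(Y<.13)
w=reg&(Z>.018)&(Z<.028)&(v<130)&(hsv[...,1]<80)&(X>.57)
k,l,s,ce=cv2.connectedComponentsWithStats(w.astype(np.uint8),connectivity=8)
i=1+np.argmax(s[1:,4]);P=W[l==i];print(s[i],rect(P),np.median(P[:,2]))
# near wall: fit line
r=rect(P);
a=np.deg2rad(3.5);ux=np.array([np.cos(a),np.sin(a)]);uy=np.array([-ux[1],ux[0]])
xs=P[:,:2]@ux;ys=P[:,:2]@uy
near=xs<xs.min()+.007
vx,vy,x0,y0=cv2.fitLine(P[near,:2].astype(np.float32),cv2.DIST_HUBER,0,.001,.001).ravel()
print('near wall dir',np.degrees(np.arctan2(vy,vx))%180-90,near.sum(),'ext y',ys.min(),ys.max(),'x min',xs.min(),xs.max())
P=W[reg&(Z>.031)&(Z<.039)&(X>.6)];print('div',len(P),P.mean(0),rect(P))
P=W[reg&(Z>.077)&(Z<.09)];print('knobtop',len(P),P.mean(0),rect(P),np.median(P[:,2]))
q=reg&(v<50)&(Z>.046)&(Z<.09);P=W[q];print('knob',len(P),rect(P))
# white wheel
q=reg&(v>190)&(Z>.038)&(Z<.046)&(hsv[...,1]<50);P=W[q];print('wheel',len(P),cv2.minEnclosingCircle((P[:,:2]*1000).astype(np.float32)),np.median(P[:,2]))
cv2.imwrite('pics/kn.png',cv2.resize(c['img'][70:210,220:420,::-1],None,fx=4,fy=4,interpolation=cv2.INTER_CUBIC))
E
```

```text
bench z 0.00030185006550653704
[ 305    0  169  115 1974] ((645.8840942382812, -99.45055389404297), (90.30419158935547, 187.64251708984375), 3.5990219116210938) 0.02294185589283615
near wall dir 3.6961746 612 ext y -0.23249843213126972 -0.044805397275488615 x min 0.5933910553345334 0.6837944668577962
div 439 [ 0.64290506 -0.03622314  0.03515864] ((641.667724609375, -36.30309295654297), (77.4394302368164, 6.001028537750244), 3.599719762802124)
knobtop 1106 [ 0.54332245 -0.05333173  0.08372916] ((542.1240234375, -55.31489562988281), (67.5475845336914, 18.14389419555664), 70.97854614257812) 0.0839289687534327
knob 928 ((543.0380249023438, -54.88080978393555), (65.39824676513672, 29.331544876098633), 83.97681427001953)
wheel 2073 ((525.595703125, -39.11223220825195), 65.90877532958984) 0.04221791732752739
```

View pics/kn.png

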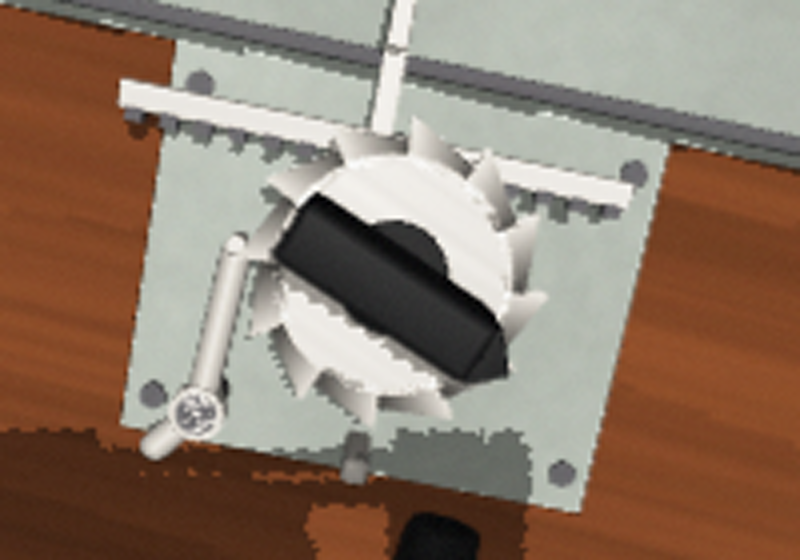

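servo_tool(moves="0.0245 0 0.005 0 0.036 0 -1;0 0 0.01 0 0 -0.245 -1;0 0 0.015 0 0 -0.245 -1;0 0 0.015 0 0 -0.245 -1;0 0 0.015 0 0 -0.245 -1;0 0 0.015 0 0 -0.245 -1;0 0 0.015 0 0 -0.245 -1;0 0 0.015 0 0 -0.245 -1;0 0 0.015 0 0 -0.24 -1;0 0 0 0 0 0 -1")

```text
time_s: 4.37
tool_pos: [0.5436, -0.0525, 0.1761]
tool_rot: [179.9, 0.0, 72.5]
force: [0.1, 0.2, -0.1]
grip_width: 0.0872
```

servo_tool(moves="0 0 0.025 0 0 0.026 -1;0 0 0.03 0 0 0.026 -1;0 0 0.03 0 0 0 -1;0 0 0.018 0 0 0 -1;0 0 0.008 0 0 0 -1;0 0 0 0 0 0 -1")

```text
time_s: 4.87
tool_pos: [0.5471, -0.0523, 0.0655]
tool_rot: [179.6, -0.1, 70.5]
force: [0.4, 0.2, -0.3]
grip_width: 0.0871
```

servo_tool(moves="-0.002 -0.0037 0.0015 0.014 0 -0.017 -1;0 0 0 0 0 0 -1")

```text
time_s: 5.03
tool_pos: [0.5437, -0.053, 0.0655]
tool_rot: [179.9, -0.2, 71.0]
force: [-0.7, 0.2, -0.4]
grip_width: 0.0872
```

```bash
python3 - <<'E'
from h import *
wrist('w2')
E
```

```text
5.0333 [ 0.5437 -0.053   0.0655] [ 1.7995e+02 -1.6000e-01  7.0960e+01] [-0.7  0.2 -0.4] [-23.9  15.5  30.4 109.8  -9.5  57.   -8.3]
```

View pics/w2.png

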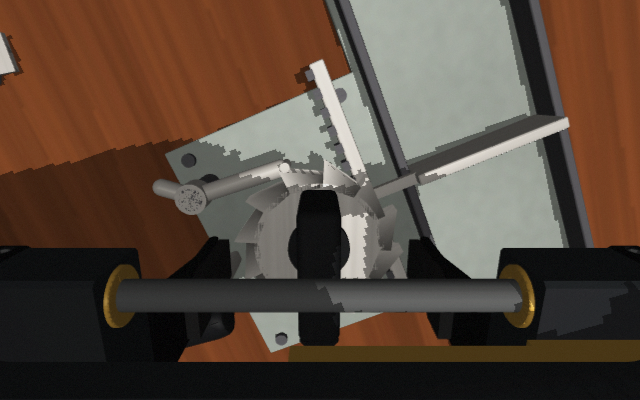

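The bar stands upright in the picture at column 320, midway between the jaws (230 and 410), so I close on it.

servo_tool(moves="0 0 0 0 0 0 1;0 0 0 0 0 0 1;0 0 0 0 0 0 1;0 0 0 0 0 0 1;0 0 0 0 0 0 1;0 0 0 0 0 0 1", squeeze=20)

```text
time_s: 5.58
tool_pos: [0.5482, -0.0527, 0.0711]
tool_rot: [179.4, -0.5, 70.9]
force: [0.3, 0.1, -0.6]
grip_width: 0.0553
```

servo_tool(moves="-0.002 -0.005 0.007 0.02 0.01 0 1;0 -0.001 0.001 0.004 0.002 0 1;0 -0.001 0.001 0.004 0.002 0 1;0 0 0.001 0 0 0 1")

```text
time_s: 5.92
tool_pos: [0.54, -0.0522, 0.06]
tool_rot: [-179.7, -0.9, 70.9]
force: [1.3, 0.3, 0.3]
grip_width: 0.0281
```

servo_tool(moves="0.001 0.0025 -0.003 -0.01 -0.02 0 1;0 0 0 0 0 0 1;0 0 0 0 0 0 1")

```text
time_s: 6.17
tool_pos: [0.5437, -0.053, 0.0628]
tool_rot: [179.9, -0.2, 70.9]
force: [-1.5, -1.7, -1.6]
grip_width: 0.018
```

servo_tool(moves="0 0 0 0 0 0.05 1;0 0 0 0 0 0.1 1;0 0 0 0 0 0.1 1;0 0 0 0 0 0.1 1;0 0 0 0 0 0.1 1", squeeze=25)

```text
time_s: 6.58
tool_pos: [0.5436, -0.0529, 0.0628]
tool_rot: [179.9, -0.2, 57.3]
force: [1.0, -0.8, -1.8]
grip_width: 0.0177
```

servo_tool(moves="0 0 0 0 0 0.13 1;0 0 0 0 0 0.13 1;0 0 0 0 0 0.13 1;0 0 0 0 0 0.13 1;0 0 0 0 0 0.13 1;0 0 0 0 0 0.13 1;0 0 0 0 0 0.13 1;0 0 0 0 0 0.13 1;0 0 0 0 0 0.13 1;0 0 0 0 0 0.13 1;0 0 0 0 0 0.13 1;0 0 0 0 0 0.1 1;0 0 0 0 0 0.05 1;0 0 0 0 0 0 1")

```text
time_s: 7.75
tool_pos: [0.5432, -0.0525, 0.0628]
tool_rot: [180.0, -0.1, 8.8]
force: [0.9, -1.3, -0.8]
grip_width: 0.0181
```

servo_tool(moves="0 0 0 0 0 0.1 1;0 0 0 0 0 0.1 1;0 0 0 0 0 0.08 1;0 0 0 0 0 0.04 1;0 0 0 0 0 0 1")

```text
time_s: 8.17
tool_pos: [0.5433, -0.0524, 0.0628]
tool_rot: [180.0, -0.1, -0.7]
force: [0.6, -0.2, -0.7]
grip_width: 0.0176
```

```bash
python3 - <<'E'
from h import *
wrist('w3')
c=env.read_camera('scene');W=cloud(c,c['T']);X,Y,Z=W[...,0],W[...,1],W[...,2]
c=np.load('pics/w3.npz');W=cloud(c,c['T']);X,Y,Z=W[...,0],W[...,1],W[...,2]
P=W[(Z>.031)&(Z<.039)&(X>.61)&(X<.69)&(Y>-.12)&(Y<0)];print('div',len(P),P.mean(0),rect(P))
E
```

```text
8.1667 [ 0.5433 -0.0524  0.0628] [ 1.8e+02 -1.4e-01 -7.0e-01] [ 0.6 -0.2 -0.7] [-34.   17.5  42.1 110.3 -13.9  57.2 -76.3]
div 1544 [ 0.63595163 -0.07480181  0.03499331] ((635.0098266601562, -75.10993194580078), (50.1983528137207, 6.3243794441223145), 3.6375317573547363)
```

View pics/w3.png

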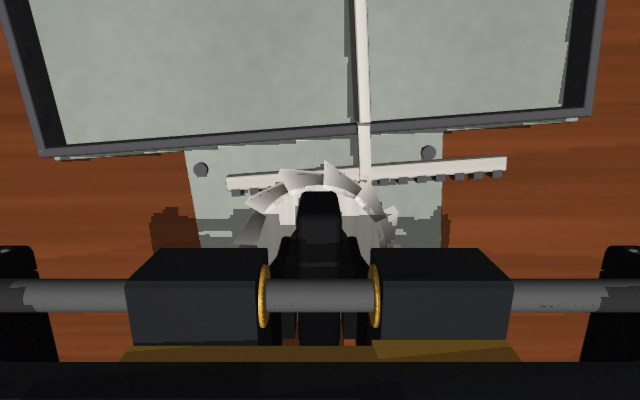

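servo_tool(moves="0 0 0 0 0 0 -1;0 0 0 0 0 0 -1;0 0 0 0 0 0 -1;0 0 0 0 0 0 -1;0 0 -0.01 0 0 0 -1;0 0 -0.03 0 0 0 -1;0 0 -0.04 0 0 0 -1;0 0 -0.04 0 0 0 -1;0 0 -0.04 0 0 0 -1;-0.02 0 -0.04 0 0 0 -1;-0.02 0 -0.03 0 0 0 -1;0 0 0 0 0 0 -1")

```text
time_s: 9.27
tool_pos: [0.5017, -0.0532, 0.3013]
tool_rot: [180.0, 0.2, -0.8]
force: [1.2, -0.8, 0.1]
grip_width: 0.0845
```

```bash
cat > meas.py <<'E'
from h import *
def tray(f):
    c=np.load(f'pics/{f}.npz');W=cloud(c,c['T']);X,Y,Z=W[...,0],W[...,1],W[...,2]
    v=c['img'].max(2); hsv=cv2.cvtColor(c['img'],cv2.COLOR_RGB2HSV)
    reg=(X>.46)&(X<.75)&(Y>-.24)&(Y<.15)
    w=reg&(Z>.018)&(Z<.028)&(v<130)&(hsv[...,1]<80)&(X>.57)
    P=W[w];a=np.deg2rad(3.6);ux=np.array([np.cos(a),np.sin(a)]);uy=np.array([-ux[1],ux[0]])
    xs=P[:,:2]@ux;ys=P[:,:2]@uy;print('wall',rect(P),xs.min(),xs.max(),ys.min(),ys.max())
    near=xs<xs.min()+.007
    vx,vy,_,_=cv2.fitLine(P[near,:2].astype(np.float32),cv2.DIST_HUBER,0,.001,.001).ravel()
    print('near wall',np.degrees(np.arctan2(vy,vx))%180-90)
    P=W[reg&(Z>.031)&(Z<.039)&(X>.61)];print('div',len(P),rect(P))
    P=W[reg&(Z>.079)&(Z<.09)&(X<.6)];print('knobtop',len(P),rect(P))
    return c,W
E
python3 - <<'E'
from meas import *
wrist('w4');tray('w4')
E
```

```text
9.2667 [ 0.5017 -0.0532  0.3013] [179.97   0.23  -0.77] [ 1.2 -0.8  0.1] [-41.5  -2.7  43.6  98.4   1.9  83.8 -89. ]
wall ((622.8458251953125, -47.04493713378906), (296.944091796875, 106.14807891845703), 89.14239501953125) 0.5652469745192824 0.6822524745843911 -0.23357804749778874 0.058214180971081816
near wall 3.0738525
div 371 ((641.250244140625, -74.48985290527344), (62.04325866699219, 6.082491397857666), 3.4759933948516846)
knobtop 1112 ((540.5411987304688, -53.2742919921875), (17.986906051635742, 68.12051391601562), 88.96223449707031)
```

View pics/w4.png

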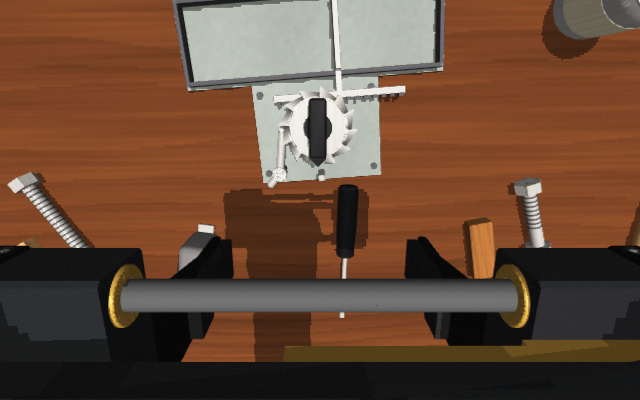

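servo_tool(moves="-0.005 -0.018 0 0 0 0 0;-0.0088 -0.033 0 0 0 0 0;-0.0088 -0.033 0 0 0 0 0;-0.0088 -0.033 0 0 0 0 0;-0.0088 -0.033 0 0 0 0 0;-0.0088 -0.033 0 0 0 0 0;-0.0088 -0.033 0 0 0 0 0;-0.0088 -0.033 0 0 0 0 0;-0.0088 -0.033 0 0 0 0 0;-0.0088 -0.033 0 0 0 0 0;-0.0040 -0.015 0.01 0 0 -0.1 0;0 0 0.01 0 0 -0.25 0;0 0 0.01 0 0 -0.25 0;0 0 0.01 0 0 -0.25 0;0 0 0.01 0 0 -0.2 0;0 0 0 0 0 0 0")

```text
time_s: 10.65
tool_pos: [0.4117, 0.2879, 0.2317]
tool_rot: [179.9, 1.3, 29.2]
force: [-0.4, -0.1, 0.2]
grip_width: 0.0438
```

```bash
cat >> meas.py <<'E'
def bolt(f,a,b,e,g):
    c=np.load(f'pics/{f}.npz');W=cloud(c,c['T']);X,Y,Z=W[...,0],W[...,1],W[...,2]
    hsv=cv2.cvtColor(c['img'],cv2.COLOR_RGB2HSV)
    q=(X>a)&(X<b)&(Y>e)&(Y<g)&(Z>.007)&(Z<.04)&(hsv[...,1]<70)&(hsv[...,2]>90)
    k,l,s,ce=cv2.connectedComponentsWithStats(q.astype(np.uint8),connectivity=8)
    i=1+np.argmax(s[1:,4]);P=W[l==i]
    print('bolt px',ce[i].round(),len(P),rect(P),'zmax',np.percentile(P[:,2],98))
    vx,vy,x0,y0=cv2.fitLine(P[:,:2].astype(np.float32),cv2.DIST_L2,0,.001,.001).ravel();print('dir',np.degrees(np.arctan2(vy,vx)),x0,y0)
    H=P[P[:,2]>.0235];print('heads',rect(H))
    wd=(hsv[...,1]>=70)&(Z>.014)&(Z<.026)&(X>a-.1)&(X<b+.1)&(Y>e-.1)&(Y<g+.1)
    k,l,s,ce=cv2.connectedComponentsWithStats(wd.astype(np.uint8),connectivity=8)
    for i in range(1,k):
        if s[i,4]>100: print('wood',ce[i].round(),s[i,4],rect(W[l==i]))
E
python3 - <<'E'
from meas import *
wrist('w5');bolt('w5',.33,.5,.21,.35)
c=np.load('pics/scene0.npz');W=cloud(c,c['T']);X,Y,Z=W[...,0],W[...,1],W[...,2]
for y in np.arange(-.2,.15,.05):
    q=(X>.7)&(X<.78)&(Y>y)&(Y<y+.05)&(c['range_z']>0); print(round(y,2),q.sum(),Z[q].max() if q.any() else 0,X[q&(Z>.03)].min() if (q&(Z>.03)).any() else 0)
hsv=cv2.cvtColor(c['img'],cv2.COLOR_RGB2HSV)
q=(hsv[...,0]>20)&(hsv[...,0]<32)&(hsv[...,1]>150)&(Z>.03)&(Z<.2);print('glue',np.median(W[q],0))
E
```

```text
10.65 [0.4117 0.2879 0.2317] [179.88   1.33  29.17] [-0.4 -0.1  0.2] [-58.6   1.   21.1 103.5  -0.4  76.9 -98.3]
bolt px [329. 128.] 1582 ((443.7239685058594, 293.96038818359375), (89.70175170898438, 31.502296447753906), 29.158283233642578) zmax 0.02903142421643576
dir 30.878508 0.4509311 0.29741853
heads ((447.3293151855469, 290.64080810546875), (89.91034698486328, 22.226736068725586), 36.81039810180664)
wood [262. 192.] 2158 ((358.67669677734375, 325.5574951171875), (80.40472412109375, 30.306509017944336), 27.061506271362305)
-0.2 521 0.009391387146786667 0
-0.15 479 0.0036895348425036723 0
-0.1 434 0.00471244885988753 0
-0.05 401 0.004149558492183014 0
-0.0 363 0.004022172112342237 0
0.05 337 0.006353548809220677 0
0.1 314 0.004552394598305476 0
glue [0.68431396 0.33377518 0.0890445 ]
```

View pics/w5.png

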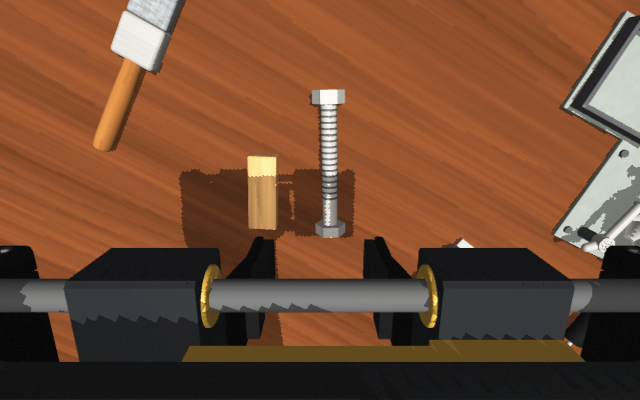

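```bash
sed -i 's/hsv\[...,2\]>90/hsv[...,2]>20/' meas.py; python3 - <<'E'
from meas import *
bolt('w5',.33,.5,.21,.35)
E
```

```text
bolt px [329. 161.] 2668 ((418.3524475097656, 278.266357421875), (149.78399658203125, 31.662071228027344), 30.312355041503906) zmax 0.029112348530335917
dir 30.499962 0.42183498 0.28047723
heads ((418.497314453125, 278.03533935546875), (149.84349060058594, 22.80530548095703), 30.76874542236328)
wood [262. 192.] 2158 ((358.67669677734375, 325.5574951171875), (80.40472412109375, 30.306509017944336), 27.061506271362305)
```

servo_tool(moves="0.001 0.0115 0.015 0 0.046 -0.042 0;0 0 0.03 0 0 0 0;0 0 0.03 0 0 0 0;0 0 0.03 0 0 0 0;0 0 0.03 0 0 0 0;0 0 0.02 0 0 0 0;0 0 0.008 0 0 0 0;0 0 0 0 0 0 0")

```text
time_s: 11.37
tool_pos: [0.4246, 0.2756, 0.0667]
tool_rot: [179.9, -0.5, 28.6]
force: [0.5, 0.8, 0.2]
grip_width: 0.0436
```

servo_tool(moves="-0.004 -0.0054 0.01 0 -0.017 -0.06 0;0 0 0.012 0 0 0 0;0 0 0.008 0 0 0 0;0 0 0 0 0 0 0")

```text
time_s: 11.7
tool_pos: [0.4208, 0.2808, 0.0388]
tool_rot: [180.0, -0.3, 30.5]
force: [-0.7, -1.2, 0.2]
grip_width: 0.0436
```

```bash
python3 - <<'E'
from meas import *
wrist('w6')
E
```

```text
11.7 [0.4208 0.2808 0.0388] [179.99  -0.33  30.46] [-0.7 -1.2  0.2] [-56.4  12.   21.4 116.3  -5.5  52.3 -91.6]
```

View pics/w6.png

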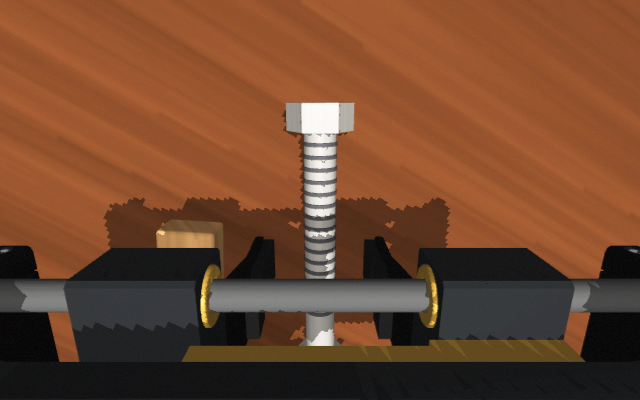

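The bolt shank lies at column 320, midway between the jaws (270 and 370), and the offcut at (190,235) is clear of the fingers.

servo_tool(moves="-0.003 0 0.012 0 -0.01 0 0;0 0 0.008 0 0 0 0;0 0 0.003 0 0 0 0;0 0 0 0 0 0 0")

```text
time_s: 12.08
tool_pos: [0.42, 0.2813, 0.0168]
tool_rot: [-179.9, -0.3, 30.5]
force: [-0.2, 0.3, -0.1]
grip_width: 0.0434
```

servo_tool(moves="-0.003 0.001 0.002 0 -0.01 0 1;0 0 0 0 0 0 1;0 0 0 0 0 0 1;0 0 0 0 0 0 1;0 0 0 0 0 0 1", squeeze=30)

```text
time_s: 12.5
tool_pos: [0.4181, 0.2786, 0.0149]
tool_rot: [-179.9, -0.0, 30.5]
force: [1.0, -0.0, -0.7]
grip_width: 0.0179
```

Gripped soon; finish closing and lift.

servo_tool(moves="0 0 0 0 0 0 1;0 0 0 0 0 0 1;0 0 0 0 0 0 1;0 0 -0.01 0 0 0 1;0 0 -0.02 0 0 0 1;0 0 -0.03 0 0 0 1;0 0 -0.03 0 0 0 1;0 0 -0.03 0 0 0 1;0 0 -0.03 0 0 0 1;0 0 -0.02 0 0 0 1;0 0 -0.01 0 0 0 1;0 0 0 0 0 0 1", squeeze=45)

```text
time_s: 13.5
tool_pos: [0.4135, 0.2737, 0.2018]
tool_rot: [179.9, 0.7, 30.4]
force: [0.9, 0.5, -4.2]
grip_width: 0.0146
```

```bash
python3 - <<'E'
from meas import *
wrist('w7')
E
```

```text
13.5 [0.4135 0.2737 0.2018] [179.88   0.73  30.36] [ 0.9  0.5 -4.2] [-58.1   0.8  21.8 107.2  -0.3  72.8 -95.9]
```

View pics/w7.png

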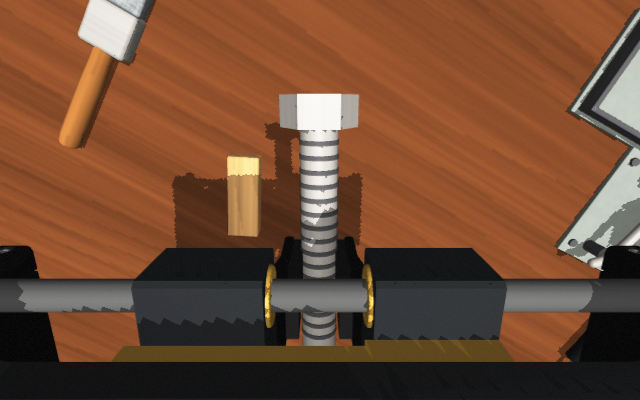

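```bash
cat >> meas.py <<'E'
def held(f):
    c=np.load(f'pics/{f}.npz');W=cloud(c,c['hand_eye']) # tool frame
    hsv=cv2.cvtColor(c['img'],cv2.COLOR_RGB2HSV)
    q=(abs(W[...,2])<.03)&(abs(W[...,1])<.03)&(W[...,0]>.02)&(W[...,0]<.12)&(hsv[...,1]<70)&(c['range_z']>0)
    P=W[q];print('held',len(P),P.min(0),P.max(0),np.percentile(P[:,0],[99,99.8]))
    far=P[P[:,0]>P[:,0].max()-.009];print('head y,z',far.mean(0),np.percentile(far[:,2],3))
    for a in (.03,.04,.05):
        s=P[abs(P[:,0]-a)<.005];
        if len(s): print(a,'y',s[:,1].mean(),'ztop',np.percentile(s[:,2],5))
E
python3 - <<'E'
from meas import *
held('w7')
E
```

```text
held 6410 [ 0.02001014 -0.01542756 -0.0153359 ] [0.07541652 0.01677674 0.00273783] [0.07534022 0.07536986]
head y,z [ 0.07101983  0.00066562 -0.01018678] -0.014043719275470183
0.03 y 0.0006226881518358687 ztop -0.00787904650531315
0.04 y 0.0006733116603912004 ztop -0.007694274435798706
0.05 y 0.0007390684815262547 ztop -0.007581629493638303
```

servo_tool(moves="0.003 0.016 0 0 0.012 0 1;0.0055 0.031 0 0 0.01 0 1;0.0055 0.031 0 0 0 0 1;0.0055 0.031 0 0 0 0 1;0.0055 0.031 0 0 0 0 1;0.0055 0.031 0 0 0 0 1;0.0055 0.031 0 0 0 0 1;0.0055 0.031 0 0 0 0 1;0.0055 0.031 0 0 0 0 1;0.0055 0.031 0 0 0 0 1;0.0055 0.031 0 0 0 0 1;0.003 0.015 0 0 0 0 1;0 0 0 0 0 0 1")

```text
time_s: 14.63
tool_pos: [0.6312, -0.0026, 0.1687]
tool_rot: [-179.9, 2.9, 30.9]
force: [-1.1, -0.5, -4.0]
grip_width: 0.0143
```

servo_tool(moves="0 0 0 0 0 -0.12 1;0 0 0 0 0 -0.22 1;0 0 0 0 0 -0.22 1;0 0 0 0 0 -0.22 1;0 0 0 0 0 -0.22 1;0 0 0 0 0 -0.22 1;0 0 0 0 0 -0.22 1;0 0 0 0 0 -0.22 1;0 0 0 0 0 -0.22 1;0 0 0 0 0 -0.22 1;0 0 0 0 0 -0.1 1;0 0 0 0 0 0 1")

```text
time_s: 15.63
tool_pos: [0.6112, 0.0047, 0.14]
tool_rot: [-174.5, 0.9, 97.4]
force: [-0.0, 0.4, -3.7]
grip_width: 0.0148
```

```bash
python3 - <<'E'
from meas import *
wrist('w8');held('w8');tray('w8')
E
```

```text
15.6333 [0.6112 0.0047 0.14  ] [-174.5     0.89   97.39] [-0.   0.4 -3.7] [-23.   22.1  24.5  91.6  -7.7  73.7  10.2]
held 6488 [ 0.02001429 -0.01734271 -0.01481384] [0.07561025 0.01498134 0.00288929] [0.07549526 0.07554873]
head y,z [ 0.07120676 -0.001167   -0.00991413] -0.013863158549500331
0.03 y -0.0010798701017363968 ztop -0.007651417263890928
0.04 y -0.0011837458084082123 ztop -0.007726164642665572
0.05 y -0.0011499748853096043 ztop -0.007490901909569564
wall ((624.671875, 32.0778694152832), (115.77172088623047, 130.91163635253906), 3.608778953552246) 0.5675759530619853 0.6833407610096423 -0.07267281108838347 0.05824864310655495
near wall 0.46533966
div 0 ((0.0, 0.0), (0.0, 0.0), 0.0)
knobtop 0 ((0.0, 0.0), (0.0, 0.0), 0.0)
```

View pics/w8.png

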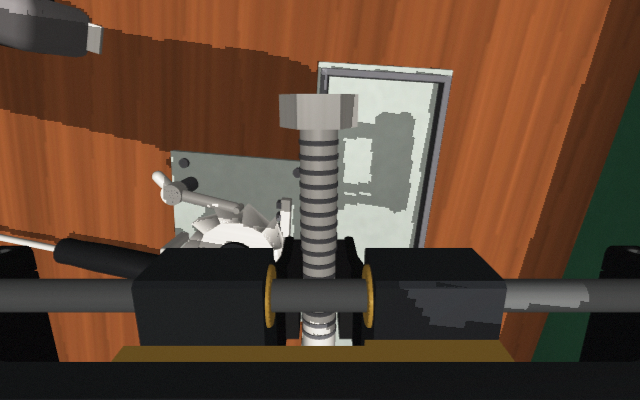

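servo_tool(moves="0.001 0.01 0 -0.1 0.015 0.07 1;0.001 0.01 0 -0.09 0.015 0.06 1;0.001 0.008 0 0 0 0 1;0 0 0 0 0 0 1")

```text
time_s: 16.02
tool_pos: [0.6358, 0.013, 0.1336]
tool_rot: [-179.6, 0.2, 93.1]
force: [0.2, 0.6, -2.9]
grip_width: 0.0153
```

servo_tool(moves="-0.0025 0.0026 0.015 -0.014 0.006 -0.017 1;0 0 0.025 0 0 0 1;0 0 0.02 0 0 0 1;0 0 0.01 0 0 0 1;0 0 0 0 0 0 1")

```text
time_s: 16.43
tool_pos: [0.6383, 0.0123, 0.0607]
tool_rot: [-179.7, 0.0, 93.8]
force: [-0.5, 1.0, -4.2]
grip_width: 0.0146
```

servo_tool(moves="-0.0016 0 0.008 -0.01 0 0.007 1;0 0 0.008 0 0 0 1;0 0 0.004 0 0 0 1;0 0 0 0 0 0 1")

```text
time_s: 16.77
tool_pos: [0.6392, 0.0109, 0.0402]
tool_rot: [180.0, 0.1, 93.6]
force: [0.3, 0.2, -3.2]
grip_width: 0.0149
```

```bash
python3 - <<'E'
from meas import *
wrist('w9');held('w9');tray('w9')
c=env.read_camera('scene');save('s9',c['img'][200:330,280:440].repeat(4,0).repeat(4,1))
E
```

```text
16.7667 [0.6392 0.0109 0.0402] [1.7999e+02 7.0000e-02 9.3600e+01] [ 0.3  0.2 -3.2] [-21.9  27.2  23.3  97.  -12.2  58.3   9.2]
held 8370 [ 0.02000747 -0.02994886 -0.01493794] [0.08765708 0.02989236 0.029999  ] [0.08752044 0.0875874 ]
head y,z [ 8.48381578e-02 -8.45664612e-06  1.80043960e-02] 0.015878099839876432
0.03 y -0.0010137141423074017 ztop -0.007707944901424462
0.04 y -0.001126860817904255 ztop -0.007713855471010292
0.05 y -0.0010646627016763094 ztop -0.007699085826930088
wall ((636.3126220703125, 54.38657760620117), (90.17089080810547, 88.3618392944336), 3.430939197540283) 0.5933523610843131 0.6836699692300152 -0.02997439315194905 0.058377326527703395
near wall 3.3666382
div 256 ((637.1012573242188, 28.67037582397461), (32.506126403808594, 115.22456359863281), 3.7447524070739746)
knobtop 0 ((0.0, 0.0), (0.0, 0.0), 0.0)
```

View pics/s9.png

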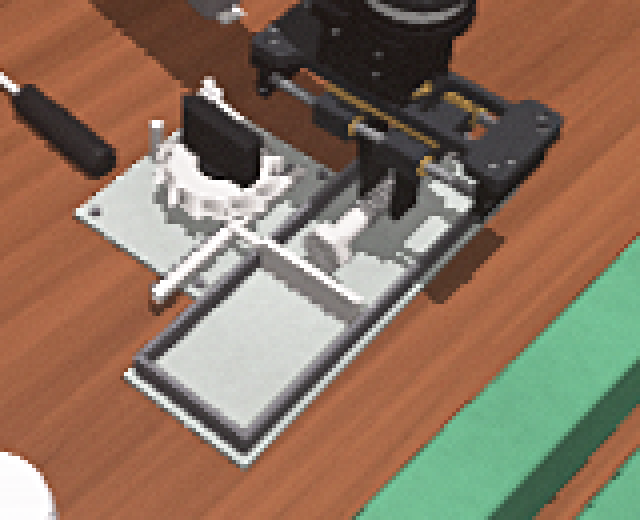

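View pics/w9.png

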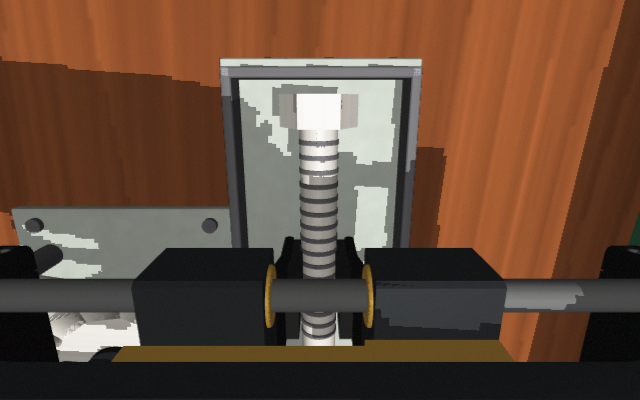

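The head is clear inside the end wall (bolt head at rows 95–130, wall inner edge at row 78); I lower gently.

servo_tool(moves="0 0 0.006 0 0 0 1;0 0 0.005 0 0 0 1;0 0 0.003 0 0 0 1;0 0 0.002 0 0 0 1")

```text
time_s: 17.2
tool_pos: [0.6419, 0.011, 0.0266]
tool_rot: [179.6, 0.0, 93.6]
force: [0.2, 0.3, -4.4]
grip_width: 0.0147
```

servo_tool(moves="0 -0.002 0.003 0.01 0 0 1;0 0 0.003 0 0 0 1;0 0 0.002 0 0 0 1")

```text
time_s: 17.45
tool_pos: [0.6399, 0.0109, 0.0208]
tool_rot: [180.0, -0.0, 93.6]
force: [-8.3, 0.0, 19.4]
grip_width: 0.0143
```

servo_tool(moves="0 0 0 0 0 0 0.3;0 0 0 0 0 0 0.3;0 0 0 0 0 0 0.3;0 0 0 0 0 0 0.3")

```text
time_s: 17.78
tool_pos: [0.6426, 0.0108, 0.0239]
tool_rot: [179.7, -0.1, 93.6]
force: [-0.7, -0.6, -0.0]
grip_width: 0.0287
```

servo_tool(moves="0 -0.002 -0.006 0 0 0 0.3;0 0 -0.015 0 0 0 0.3;0 0 -0.03 0 0 0 0.2;0 0 -0.04 0 0 0 0;0 0 -0.04 0 0 0 0;0 0 -0.04 0 0 0 0;0 0 -0.03 0 0 0 0;0 0 0 0 0 0 0")

```text
time_s: 18.45
tool_pos: [0.6366, 0.01, 0.2329]
tool_rot: [180.0, 0.0, 93.5]
force: [0.8, -0.3, 0.5]
grip_width: 0.0433
```

```bash
python3 - <<'E'
from meas import *
wrist('w10');bolt('w10',.6,.68,-.1,.12)
c=env.read_camera('scene');save('s10',c['img'][200:330,280:440].repeat(4,0).repeat(4,1))
E
```

```text
18.45 [0.6366 0.01   0.2329] [179.99   0.    93.53] [ 0.8 -0.3  0.5] [-23.8  17.5  25.8  86.2  -7.7  78.    6. ]
bolt px [318. 192.] 4256 ((638.080810546875, -4.696739196777344), (80.08547973632812, 187.8442840576172), 1.561730980873108) zmax 0.035713387059016714
dir -89.68847 0.63662124 -0.01224695
heads ((624.6763916015625, -4.101158142089844), (82.52084350585938, 177.1940155029297), 11.42337703704834)
```

View pics/s10.png

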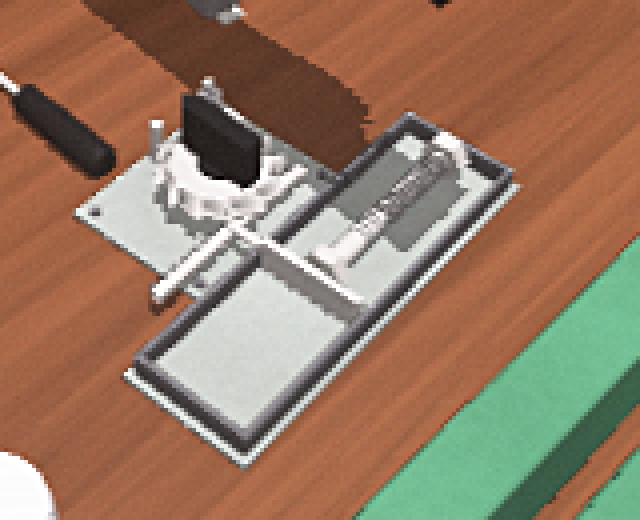

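servo_tool(moves="-0.013 -0.01 0 0 0 0 0;-0.027 -0.0194 0 0 0 0 0;-0.027 -0.0194 0 0 0 0 0;-0.027 -0.0194 0 0 0 0 0;-0.027 -0.0194 0 0 0 0 0;-0.027 -0.0194 0 0 0 0 0;-0.027 -0.0194 0 0 0 0 0;-0.027 -0.0194 0 0 0 0 0;-0.027 -0.0194 0 0 0 0 0;-0.027 -0.0194 0 0 0 0 0;-0.027 -0.0194 0 0 0 0 0;-0.026 -0.0194 0 0 0 0 0;-0.013 -0.009 0 0 0 0 0;0 0 0 0 0 0 0")

```text
time_s: 19.72
tool_pos: [0.3829, -0.3416, 0.2023]
tool_rot: [-176.7, -0.8, 93.4]
force: [0.2, 0.8, -0.4]
grip_width: 0.0435
```

servo_tool(moves="0 0 0 0 0 0.14 0;0 0 0 0 0 0.236 0;0 0 0 0 0 0.236 0;0 0 0 0 0 0.236 0;0 0 0 0 0 0.236 0;0 0 0 0 0 0.236 0;0 0 0 0 0 0.236 0;0 0 0 0 0 0.236 0;0 0 0 0 0 0.236 0;0 0 0 0 0 0.236 0;0 0 0 0 0 0.236 0;0 0 0 0 0 0.1 0;0 0 0 0 0 0 0")

```text
time_s: 20.8
tool_pos: [0.368, -0.3242, 0.1802]
tool_rot: [-176.6, 4.6, 15.5]
force: [-0.3, -0.4, -0.1]
grip_width: 0.0435
```

```bash
python3 - <<'E'
from meas import *
wrist('w11');bolt('w11',.34,.51,-.385,-.285)
E
```

```text
20.8 [ 0.368  -0.3242  0.1802] [-176.55    4.63   15.54] [-0.3 -0.4 -0.1] [ -6.4   5.8  46.5 106.5  -2.4  74.9 -33.7]
bolt px [351. 104.] 3080 ((422.58331298828125, -328.5664978027344), (100.3382797241211, 31.747211456298828), 17.603103637695312) zmax 0.029157796289543726
dir 17.245012 0.4258853 -0.32736078
heads ((422.5577087402344, -328.495849609375), (100.34854888916016, 22.408510208129883), 17.340843200683594)
wood [536. 136.] 3334 ((453.2305603027344, -478.52850341796875), (16.32633399963379, 165.34060668945312), 88.48858642578125)
wood [269. 137.] 3232 ((378.9282531738281, -267.64886474609375), (79.98616790771484, 29.85007667541504), 11.417953491210938)
wood [313. 265.] 548 ((264.23284912109375, -339.41888427734375), (46.36659622192383, 30.87197494506836), 67.44944763183594)
```

View pics/w11.png

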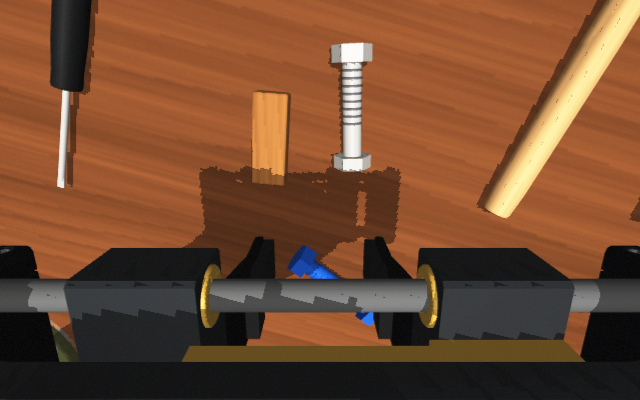

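servo_tool(moves="0.015 0.006 0 -0.05 0.06 -0.03 0;0.018 0.007 0 -0.04 0.06 -0.03 0;0.018 0.006 0 -0.03 0.042 -0.01 0;0 0 0 0 0 0 0")

```text
time_s: 21.18
tool_pos: [0.4225, -0.3245, 0.1734]
tool_rot: [-179.7, -0.1, 18.1]
force: [0.7, -0.3, -0.1]
grip_width: 0.0438
```

servo_tool(moves="-0.001 0.0038 0.015 -0.01 0 0.02 0;0 0 0.03 0 0 0 0;0 0 0.03 0 0 0 0;0 0 0.018 0 0 0 0;0 0 0.008 0 0 0 0;0 0 0 0 0 0 0")

```text
time_s: 21.68
tool_pos: [0.4226, -0.3267, 0.0682]
tool_rot: [-179.8, 0.1, 17.9]
force: [-0.1, -0.1, -0.8]
grip_width: 0.0432
```

servo_tool(moves="-0.0005 0.0017 0.01 -0.005 0 0.01 0;0 0 0.014 0 0 0 0;0 0 0.006 0 0 0 0;0 0 0 0 0 0 0")

```text
time_s: 22.02
tool_pos: [0.424, -0.3297, 0.0389]
tool_rot: [179.9, 0.0, 17.7]
force: [-0.1, -0.2, 1.0]
grip_width: 0.0435
```

```bash
python3 - <<'E'
from meas import *
wrist('w12')
E
```

```text
22.0167 [ 0.424  -0.3297  0.0389] [1.7988e+02 1.0000e-02 1.7680e+01] [-0.1 -0.2  1. ] [ -2.2  18.8  42.7 112.4 -15.5  54.4 -24.3]
```

View pics/w12.png

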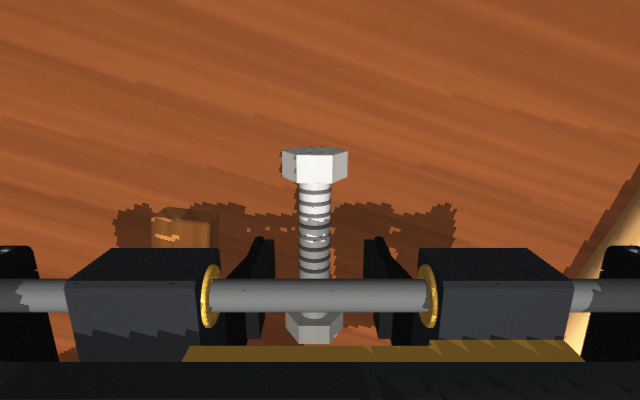

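servo_tool(moves="-0.001 -0.001 0.012 0 0 0 0;0 0 0.008 0 0 0 0;0 0 0.003 0 0 0 0;0 0 0 0 0 0 0")

```text
time_s: 22.4
tool_pos: [0.4246, -0.3303, 0.0166]
tool_rot: [179.7, -0.2, 17.7]
force: [0.5, 0.1, -0.3]
grip_width: 0.0435
```

servo_tool(moves="-0.0015 -0.002 0.002 0.006 -0.006 0 1;0 0 0 0 0 0 1;0 0 0 0 0 0 1;0 0 0 0 0 0 1;0 0 0 0 0 0 1;0 0 0 0 0 0 1", squeeze=30)

```text
time_s: 22.9
tool_pos: [0.4225, -0.3287, 0.0149]
tool_rot: [179.9, -0.0, 17.7]
force: [-0.4, 1.1, -1.4]
grip_width: 0.015
```

servo_tool(moves="0 0 0 0 0 0 1;0 0 0 0 0 0 1;0 0 -0.01 0 0 0 1;0 0 -0.02 0 0 0 1;0 0 -0.03 0 0 0 1;0 0 -0.03 0 0 0 1;0 0 -0.03 0 0 0 1;0 0 -0.03 0 0 0 1;0 0 -0.03 0 0 0 1;0 0 -0.02 0 0 0 1;0 0 -0.01 0 0 0 1;0 0 0 0 0 0 1", squeeze=45)

```text
time_s: 23.9
tool_pos: [0.4166, -0.3274, 0.2342]
tool_rot: [-179.7, 0.4, 17.4]
force: [0.0, 0.0, -3.3]
grip_width: 0.0151
```

```bash
python3 - <<'E'
from meas import *
wrist('w13');held('w13')
E
```

```text
23.9 [ 0.4166 -0.3274  0.2342] [-179.72    0.42   17.41] [ 0.   0.  -3.3] [ -8.6   4.2  46.3 101.2  -3.   76.4 -34.2]
held 4217 [ 0.02001295 -0.01513167 -0.01512884] [0.05063454 0.01724615 0.01426473] [0.05052331 0.05059783]
head y,z [ 0.04718933  0.0010467  -0.0077242 ] -0.01407523278542084
0.03 y 0.0009886094388345023 ztop -0.008062369939884713
0.04 y 0.0011504104740497516 ztop -0.014003342631445832
0.05 y 0.0010380960777515095 ztop -0.01388406531752464
```

View pics/w13.png

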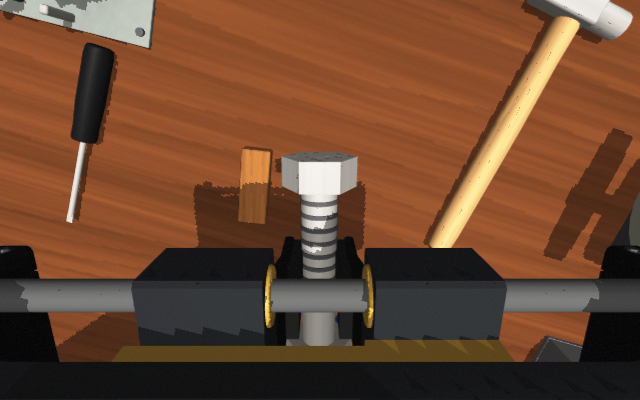

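servo_tool(moves="0.014 -0.006 -0.001 -0.01 0.01 0 1;0.0275 -0.0115 -0.002 0 0 0 1;0.0275 -0.0115 -0.002 0 0 0 1;0.0275 -0.0115 -0.002 0 0 0 1;0.0275 -0.0115 -0.002 0 0 0 1;0.0275 -0.0115 -0.002 0 0 0 1;0.0275 -0.0115 -0.002 0 0 0 1;0.0275 -0.0115 -0.002 0 0 0 1;0.0275 -0.0115 -0.002 0 0 0 1;0.0275 -0.0115 -0.002 0 0 0 1;0.014 -0.006 -0.001 0 0 0 1;0 0 0 0 0 0 1")

```text
time_s: 24.95
tool_pos: [0.6414, -0.1258, 0.2204]
tool_rot: [-178.8, 2.3, 16.8]
force: [-0.5, 1.6, -3.7]
grip_width: 0.0149
```

servo_tool(moves="0 0 0 0 0 -0.12 1;0 0 0 0 0 -0.23 1;0 0 0 0 0 -0.23 1;0 0 0 0 0 -0.23 1;0 0 0 0 0 -0.23 1;0 0 0 0 0 -0.23 1;0 0 0 0 0 -0.23 1;0 0 0 0 0 -0.23 1;0 0 0 0 0 -0.23 1;0 0 0 0 0 -0.23 1;0 0 0 0 0 -0.2 1;0 0 0 0 0 -0.1 1;0 0 0 0 0 0 1")

```text
time_s: 26.03
tool_pos: [0.6188, -0.1358, 0.1881]
tool_rot: [-174.2, -0.4, 90.9]
force: [0.0, 0.4, -3.9]
grip_width: 0.0145
```

servo_tool(moves="0.001 0.01 0 -0.08 0 -0.04 1;0.001 0.01 0 -0.07 0 -0.03 1;0 0.009 0 -0.05 0 -0.01 1;0 0 0 0 0 0 1")

```text
time_s: 26.37
tool_pos: [0.6424, -0.1367, 0.179]
tool_rot: [-179.5, -0.5, 92.6]
force: [-0.9, 0.9, -3.5]
grip_width: 0.0148
```

servo_tool(moves="0.003 0.005 0.015 -0.017 -0.015 -0.035 1;0 0 0.03 0 0 0 1;0 0 0.03 0 0 0 1;0 0 0.02 0 0 0 1;0 0 0.008 0 0 0 1;0 0 0 0 0 0 1")

```text
time_s: 26.87
tool_pos: [0.6404, -0.1374, 0.0688]
tool_rot: [-179.3, 0.0, 92.9]
force: [-0.2, 0.6, -3.0]
grip_width: 0.0146
```

servo_tool(moves="0.0037 0.0074 0.004 -0.024 0 -0.024 1;0 0 0.01 0 0 0 1;0 0 0.008 0 0 0 1;0 0 0 0 0 0 1")

```text
time_s: 27.2
tool_pos: [0.6492, -0.1339, 0.0473]
tool_rot: [179.8, 0.1, 93.5]
force: [-0.9, 0.2, -3.9]
grip_width: 0.0144
```

```bash
python3 - <<'E'
from meas import *
wrist('w14');held('w14');tray('w14')
E
```

```text
27.2 [ 0.6492 -0.1339  0.0473] [1.798e+02 5.000e-02 9.353e+01] [-0.9  0.2 -3.9] [ -7.4  29.   21.8  93.2 -12.   59.9  21.5]
held 10932 [ 0.02001438 -0.02998753 -0.01522583] [0.11556131 0.02999614 0.02803134] [0.11328301 0.11437883]
head y,z [ 0.11057041 -0.0012586   0.02054261] 0.017943404573634105
0.03 y -0.0010005405954245671 ztop -0.007920848090193278
0.04 y -0.0008319051011981771 ztop -0.013992424080292332
0.05 y -0.0009325290482323838 ztop -0.013887766256528045
wall ((632.238525390625, -106.56839752197266), (118.7667236328125, 175.8673858642578), 3.599149465560913) 0.5649163949334629 0.6836831083088505 -0.2339908646043976 -0.058122601571813294
near wall 2.3521423
div 3624 ((638.1492919921875, -111.08380889892578), (121.3893051147461, 71.29759216308594), 76.77591705322266)
knobtop 6161 ((560.2943115234375, -53.88530349731445), (18.138416290283203, 31.405603408813477), 89.44819641113281)
```

View pics/w14.png

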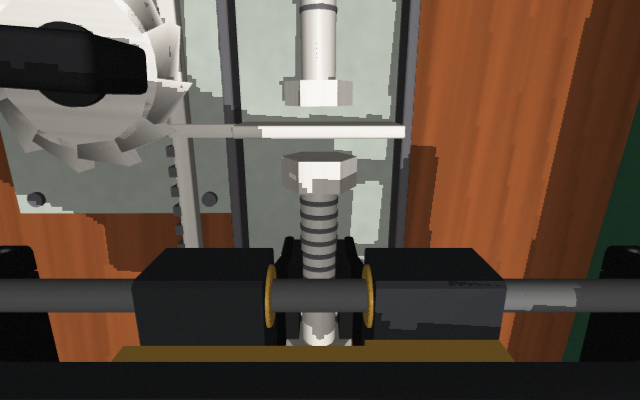

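```bash
python3 - <<'E'
from meas import *
c=np.load('pics/w14.npz');W=cloud(c,c['T']);L=cloud(c,c['hand_eye'])
hsv=cv2.cvtColor(c['img'],cv2.COLOR_RGB2HSV)
q=(W[...,2]>.033)&(W[...,2]<.037)&(abs(L[...,1])<.035)&(L[...,0]>.051)&(L[...,0]<.075)
v,u=np.nonzero(q);print(v.min(),v.max(),np.percentile(L[q][:,0],[1,5,50,95,99]))
q=(W[...,2]>.02)&(W[...,2]<.06)&(abs(L[...,1])<.015)&(L[...,0]>.02)&(L[...,0]<.055);print(L[q][:,0].max())
q=(W[...,2]>.019)&(W[...,2]<.026)&(abs(L[...,1])>.033)&(abs(L[...,1])<.052)&(hsv[...,2]<130)&(hsv[...,1]<80)
print('walls y',np.percentile(L[q][:,1],[1,99]))
E
```

```text
96 138 [0.05656139 0.05669419 0.06017348 0.07354087 0.07480234]
0.0506488271273455
walls y [-0.04586564  0.0435643 ]
```

servo_tool(moves="0 -0.001 0.008 0.005 0 0 1;0 0 0.007 0 0 0 1;0 0 0.004 0 0 0 1;0 0 0.001 0 0 0 1")

```text
time_s: 27.58
tool_pos: [0.6503, -0.1347, 0.0287]
tool_rot: [179.7, 0.1, 93.5]
force: [-0.0, -1.0, -4.5]
grip_width: 0.0147
```

servo_tool(moves="0.0008 -0.002 0.003 0.005 0 0 1;0 0 0.003 0 0 0 1;0 0 0.001 0 0 0 1")

```text
time_s: 27.83
tool_pos: [0.6481, -0.1342, 0.021]
tool_rot: [179.8, 0.1, 93.5]
force: [0.3, -0.3, -2.3]
grip_width: 0.0146
```

servo_tool(moves="0 0 0.0006 0 0 0 1;0 0 0 0 0 0 0.3;0 0 0 0 0 0 0.3;0 0 0 0 0 0 0.3;0 0 0 0 0 0 0.3")

```text
time_s: 28.25
tool_pos: [0.6504, -0.1347, 0.0234]
tool_rot: [179.5, 0.2, 93.5]
force: [1.2, 0.8, -0.4]
grip_width: 0.0292
```

servo_tool(moves="0 -0.002 -0.006 0.01 0 0 0.3;0 0 -0.015 0 0 0 0.3;0 0 -0.03 0 0 0 0.3;0 0 -0.04 0 0 0 0.3;0 0 -0.04 0 0 0 0.3;0 0 -0.04 0 0 0 0.3;0 0 -0.04 0 0 0 0.3;0 0 -0.04 0 0 0 0.3;-0.02 0 -0.03 0 0 0 0.3;-0.02 -0.02 0 0 0 0 0;0 0 0 0 0 0 0")

```text
time_s: 29.17
tool_pos: [0.6282, -0.1756, 0.3232]
tool_rot: [179.8, 0.3, 93.6]
force: [0.2, -1.9, -0.6]
grip_width: 0.0375
```

```bash
python3 - <<'E'
from meas import *
wrist('w15');c,W=tray('w15')
c=env.read_camera('scene');save('s15',c['img']);np.savez('pics/s15.npz',**c)
E
```

```text
29.1667 [ 0.6282 -0.1756  0.3232] [179.75   0.32  93.64] [ 0.2 -1.9 -0.6] [-6.4 17.8 25.8 75.6 -7.5 87.9 22.2]
wall ((630.8048095703125, -93.61042785644531), (117.23480224609375, 192.22120666503906), 3.58854341506958) 0.5650565188663444 0.682310353892574 -0.22913989714380878 -0.03693479565964506
near wall 3.51799
div 828 ((637.6712646484375, -116.26470947265625), (130.82672119140625, 69.82796478271484), 77.78567504882812)
knobtop 1255 ((540.4344482421875, -53.85386657714844), (18.148475646972656, 68.65213012695312), 89.42074584960938)
```

View pics/w15.png

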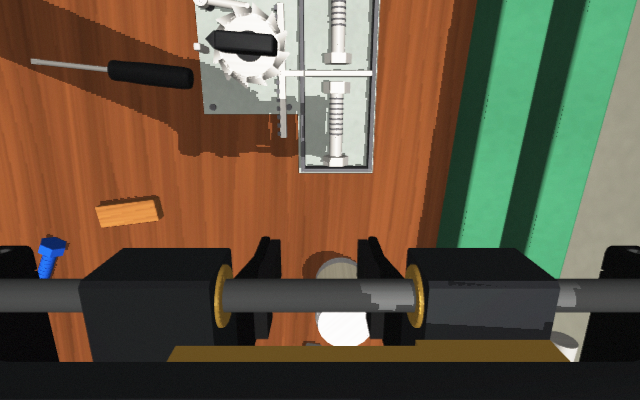

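View pics/s15.png

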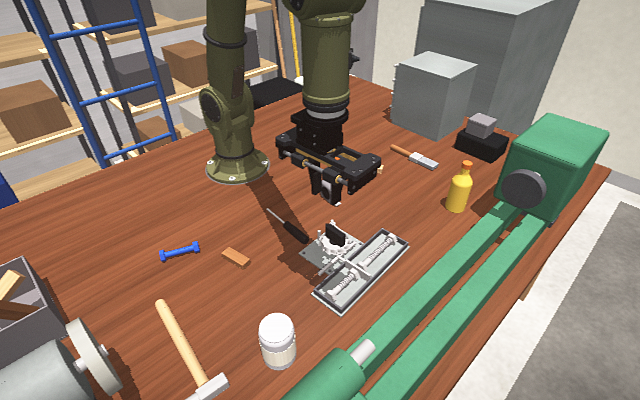

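```bash
python3 - <<'E'
from meas import *
c=np.load('pics/w15.npz');W=cloud(c,c['T'])
a=np.deg2rad(3.6);C=np.array([.6422,-.0475]);R=np.array([[np.cos(a),np.sin(a)],[-np.sin(a),np.cos(a)]])
t=(W[...,:2]-C)@R.T;X,Y,Z=t[...,0],t[...,1],W[...,2]
q=(abs(X)>.018)&(abs(X)<.037)&(Z>.031)&(Z<.039)&(Y>-.06)&(Y<0);print('div y',np.percentile(Y[q],[2,50,98]))
for nm,lo,hi in(('short',-.138,-.032),('long',-.022,.14)):
    q=(abs(X)<.022)&(Y>lo)&(Y<hi)&(Z>.012)
    y=Y[q];print(nm,y.min(),y.max(),'x',X[q].min(),X[q].max())
    for e in np.linspace(y.min()+.006,y.max()-.006,4):
        s=q&(abs(Y-e)<.004);print('  ',round(e,3),'ztop',np.percentile(Z[s],95).round(4),X[s].mean().round(4)) if s.any() else 0
T={};
for f in('scene0','s15'):
    d=np.load(f'pics/{f}.npz');T[f]=d['img'].astype(int)
D=abs(T['scene0']-T['s15']).sum(2)
for nm,u,v in(('offb',235,257),('blue',180,251),('can',277,340),('hammer',180,330),('brush',425,160),('glue',459,190)):
    print(nm,D[v-12:v+12,u-15:u+15].mean())
E
```

```text
div y [-0.02979157 -0.02755023 -0.02532569]
short -0.1379311695875585 -0.03692527113782661 x -0.021996310053394898 0.02199712783132729
   -0.132 ztop 0.3707 -0.0018
   -0.102 ztop 0.4236 0.0012
   -0.073 ztop 0.0292 -0.0011
   -0.043 ztop 0.0353 -0.0015
long -0.016172700036122624 0.050331458411176096 x -0.015650687967671512 0.01631746450049484
   -0.01 ztop 0.0354 -0.0003
   0.008 ztop 0.0287 -0.0003
   0.026 ztop 0.0294 -0.0003
   0.044 ztop 0.0292 -0.0001
offb 24.56111111111111
blue 23.4125
can 20.34027777777778
hammer 25.884722222222223
brush 26.884722222222223
glue 25.48611111111111
```

```bash
python3 - <<'E'
from cell import env
print(env.sign_off())
E
```

```text
the job is handed in; nothing more can be done
None
```

The job is done and handed in at about 29 s. The knob was turned in one grasp to tooth 4. Then the long bolt went into the +y compartment and the short bolt into the -y compartment.

**Knob:** with the knob let go, its nose measured about 0.073 rad past the lug line. The divider position (y ≈ -27.6 mm) puts it at about 0.084 rad. The two differ slightly, but both lie in the 0.05 to 0.1 window. I only saw the pawl in the picture and did not measure its angle.

**Bolts:** both lie flat and clear of the walls. The visible head and nut tops were 35 mm above the bench, where 34 mm was expected. At the last look the far end of each bolt was hidden or out of frame. I judged those ends from the earlier pictures and from the clearances before lowering, which were at least 5 mm at each end.

**Contact:** the long bolt met the tray floor with a push of about 19 N on the wrist before I released it. The short bolt showed almost no contact force.

**Other things:** comparing scene pictures from before and after, the six bystanders I checked show no change: the darker offcut, blue bolt, can, hammer, brush and glue. The light offcut was hidden by the arm in the last picture, but had not been knocked when I last saw it. I did not recheck the tape measure, screwdriver or orange bolt.

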